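# Push the sanding block under the holder's spring flap

### The job

Load the cork sanding block into its bench holder: press the long paddle down with one fingertip to hold the spring flap open, and meanwhile push the block along the channel with the other finger, under the flap and fully home against the end stop. Then let the paddle go, so that the flap closes down on the block and clamps it, and move clear. Only push and press: do not grip, lift or tip the block, and leave the things around alone.

Things in the scene. Friction and masses are not known exactly. Their poses are not given: they have to be found in the camera images.
- holder: Bench holder fixed to the table. Its base plate is 6 mm thick and covers x = -97 to 37, y = -105 to 101 mm. Origin at table height on the channel's centre line. +y: the way the block is pushed in, towards the end stop (robot's left, within 0.2 rad); +x: across the channel, away from the robot; the paddle is on the -x side. Guide rails: inner faces at x = +-28 mm, 5 mm thick, y = -10 to 96 mm, tops 26 mm above the table.
- stop_face (a point): Middle of the face of the end stop (a dark steel cross bar, 66 mm wide, top 28 mm above the table) that the block's front end must meet; at the holder's (0, 90, 20) mm.
- shaft_mid (a point): On the axis of the steel shaft that carries flap and paddle, which rock together: 8 mm thick, along the holder's y from -104 to 100 mm at x = -38 mm, 39 mm above the table, in three posts 46 mm high.
- flap (a joint): Angle of the shaft, rad: 0 shut (sprung; always the start), grows as the paddle is pushed down, stop at 0.68. About 0.33 with the flap lying on the block; the block passes under it above about 0.36; 0.5 to 0.6 is comfortably open. A spring shuts it when the paddle is let go; holding it open takes some 4 to 7 N.
- rocker: Shaft, flap and paddle in one rocking piece; origin on the shaft's axis at the holder's (-38, 0, 39) mm. Flap: steel plate 54 x 28 mm with a round rubber strip beneath, over the channel at the holder's y = 58 to 86 mm; shut, it hangs to about 22 mm above the table and bars the block's way. Paddle: ribbed plate 32 mm wide, 120 mm long on the shaft's other side, holder's y = -100 to 20 mm.
- flap_pad (a point): Underside of the flap's rubber strip, mid-length, over the middle of the channel.
- paddle_mid (a point): Middle of the paddle's upper face. Shut: at the holder's (-72, -40, 38) mm, outer edge tilted up. With the flap at 0.6: at (-66, -40, 19) mm, face about level. A fingertip that presses it can slide along the holder's y without the flap moving.
- cork_block: Cork sanding block, 50 x 90 x 28 mm, about 0.1 kg, loose on the base plate, front part already between the rails, long axis (its y) along the holder's y within 0.03 rad. Origin at the centre of its underside; its rear end is 45 mm behind that. The origin starts at the holder's y = -15 to 7 mm; fully home it is at y = 45 mm, its rear end at y = 0, its origin 6 mm above the table.
- tape_roll: Roll of tape, 68 mm across, 18 mm high, behind the end stop; a loose bystander, not to be disturbed. Origin at the centre of its underside.
- polish_tin: Round tin, 69 mm across, 28 mm high, before the holder's mouth; a loose bystander, not to be disturbed. Origin at the centre of its underside.
- whetstone: Whetstone, 52 x 150 x 25 mm; a loose bystander, not to be disturbed. Origin at the centre of its underside.

How it is judged:
On the way, in this order (a step that is already met when the one before it is completed fails the run):
1. a finger holds the flap open by its paddle while the block is still before it or barely under it (value of joint flap above 0.36 rad and contact force between the fingers and rocker above 0.3 N and y of cork_block in the frame of holder below 0.022 m), for 0.1 s.
2. with the paddle still held down, the block is pushed home under the open flap (value of joint flap above 0.36 rad and contact force between the fingers and rocker above 0.3 N and y of cork_block in the frame of holder between 0.041 and 0.05 m and x of cork_block in the frame of holder between -0.006 and 0.006 m), for 0.05 s.
At the end, for the whole second after the job is handed in: The block lies flat and at rest in the channel, its front within 4 mm of the end stop, straight to 0.12 rad, and the released flap rests on its top, pressing on it with more than 0.5 N (y of cork_block in the frame of holder between 0.041 and 0.05 m and x of cork_block in the frame of holder between -0.006 and 0.006 m and angle between the y axis of cork_block and the y axis of holder, either way round below 0.12 rad and contact force between rocker and cork_block above 0.5 N and value of joint flap between 0.25 and 0.39 rad and linear speed of cork_block below 0.01 m/s and angle between cork_block's own z axis and vertical below 0.08 rad); the robot touches nothing.
It fails at once if the block is lifted off the base plate (height (world z) of cork_block above 0.018 m).
It fails at once if the block is tipped (angle between cork_block's own z axis and vertical above 0.2 rad).
It fails at once if a bystander is disturbed (moved more than 15 mm) (distance of any of tape_roll, polish_tin, whetstone from where it was at the start of the episode above 0.015 m).
It also fails if it takes over 40 s, if anything falls off the work surface, if the arm or the gripper's body presses on something with over 40 N, if the wrist force passes 120 N, or if a joint passes its speed limit or range.

### The arm

A 7-joint arm with a two-finger parallel gripper is mounted at the origin on the work surface; the furniture and walls round the work are solid. World frame = base frame: x ahead of the robot, y to its left, z up, the work surface at z = 0. Lengths are in m, angles in rad, forces in N, time in s.
With the tool pointing down it reaches from about 0.425 to 0.825 m from the base axis. Payload 3.6 kg.
Tool frame: the origin (TCP) lies on the centre line of the jaws, within the pads' length; the fingertips stand arm.tip_reach ahead of it and the grasp point (between the pads) lies 5 mm behind it (arm.tip_reach is the distance from the TCP to the fingertips, in m); z points along the fingers, x is the direction in which the jaws open and shut, and the axes are right-handed (so a half turn about z gives the same grasp; the last joint's range is limited). The gripper opens to 85 mm and grips with 20 to 120 N. Pads are 22 mm wide; open, the fingers measure 114 mm over their backs; the gripper's body (76 mm by 85 mm) begins 54 mm behind the grasp point. The pads swing forward as they close: fully open they stand 13 mm farther back than shut.
Start: joints at [1.149, 0.615, -0.013, 1.423, 0.008, 1.103, -0.04], TCP at [0.251, -0.6, 0.245] pointing down, gripper open.
Joint ranges: [-3.12, 3.12], [-0.3, 2.06], [-1.34, 1.32], [0.26, 2.42], [-1.36, 4.5], [0.01, 1.98], [-2.84, 2.84]. Speed limits (rad/s): [2.79, 2.79, 3.14, 3.14, 3.14, 3.14, 3.14].

### API

Orientations are given as a unit quaternion [w, x, y, z].
In Python, from bench import get_state, viewer, ticket, arm gives the robot as it stands.
- The arm moves only by the tool servo_tool, never from a script. Its argument "increments" is a list of rows, each a list of 7 numbers: the closure, from 0 (fully open) to 1 (shut), then the shift along the tool's x, y, z in mm, then the turn, a rotation vector about the tool's x, y, z in rad. In form: [[claw, x, y, z, rx, ry, rz], ...]. A call has 1 to 10 rows; each row shifts and turns the commanded pose from where the row before left it, along the tool's axes as they then stand; what a row does not reach is not made up. A row lasts 1/8 s, in which the tool goes at most 62.5 mm and 10.7 degrees, less where a joint would pass 70% of its speed; a pose out of reach is approached as far as the arm can. A call with a gripper value outside its range is refused whole. The fingers move at their own pace and stop on an object; the grip force is fixed at half the most. Time passes only in rows, so rows that do not move let the fingers close. It gives the time, the measured TCP pose, the force and the opening at its end, in the units of the state.
- get_state(): the state, without advancing time (a new reading comes with each control period).
- viewer.read_camera(name): name is "scene" or "top" or "wrist"; returns a dict with "pixels" (480x640x3 uint8, blue, green, red), "fx", "fy", "cx", "cy" (pixels), "origin" and "rotation" of the camera in the world. Camera axes: x right, y up, looking along -z (the intrinsics and any distortion apply to the point x, -y, -z); pixel columns grow to the right and rows downward; lengths in m; the calibration is good to about 2 mm. A picture is of the moment at which its call begins. There is no depth.
- ticket.job_done(): hands the job in, once; it reports no verdict.
Trained networks look in the newest picture that a camera, given by its name, has taken for a name from the list of things; names that differ only in an ending like _2 or _b are one class to them, and where a whole thing is asked for, a point or a joint stands for the part that bears it (a point fixed in the world has none). Each returns a list of dicts, best first, with "conf" (0 to 1); they miss things now and then, are a little off and sometimes report something else, mostly with a low value. They report only what shows in the picture. A call takes as long as a camera call.
- viewer.outline_of(query, camera): "mask" (480x640 bool, what is visible of it).
- viewer.landmark_of(query, camera): "location" ([x, y, z] in m, in world coordinates, good to about 4 mm: a listed point, or the origin of a listed thing).
The state is a dict: "time": time; "joints": joint angles; "dq": joint speeds; "joint_efforts": joint torques, N m; "position": TCP position; "eef_rot": TCP orientation; "wrist_force": force on the tool from outside, world axes, zero at the start; "torque": the same for the moment, N m; "finger_gap": opening from 0.0 (shut) to 1.0 (fully open).
Only numpy, scipy, OpenCV 4.12 (cv2) and the standard library are available. Lean on these libraries where they do the work, as an engineer would, in place of code of your own. Each camera call takes 0.05 s, during which the arm holds its last target.

## Working session

There is one attempt and no reset: what is moved stays moved. The work goes in short steps, Python scripts to look and compute and a tool call to move; the robot and the scene stay as the last step left them, time stands still between calls to the robot, and variables do not carry over. Pictures are saved under pics/ and viewed, and the job is handed in when it is done.

Besides the shell and the picture viewer there is one more tool, called as name(argument=value, ...) on one line, values as JSON. servo_tool: Moves the arm, as the interface text tells. Its arguments: {"type":"object","properties":{"increments":{"type":"array"}},"required":["increments"]}

```bash
ls; mkdir -p pics
cat > h.py <<'E'
import numpy as np,cv2
from bench import get_state, viewer, ticket, arm
def shot(n,f):
    r=viewer.read_camera(n); cv2.imwrite('pics/'+f,r['pixels']); return r
def proj(r,P):
    p=np.array(r['rotation']).T@(np.array(P)-np.array(r['origin'])); 
    return r['cx']+r['fx']*p[0]/-p[2], r['cy']-r['fy']*p[1]/-p[2]
E
python3 - <<'E'
from h import *
print(arm.tip_reach); s=get_state(); print({k:np.round(v,3).tolist() for k,v in s.items()})
for c in ['scene','top','wrist']:
    r=shot(c,c+'0.png'); print(c,r['origin'],r['fx'],{k for k in r})
    for q in ['holder','stop_face','shaft_mid','flap_pad','paddle_mid','cork_block','tape_roll','polish_tin','whetstone','rocker']:
        d=viewer.landmark_of(q,c)
        print(q,[(np.round(e['location'],4).tolist(),round(e['conf'],2)) for e in d[:2]])
E
```

```text
pics
0.014
{'time': 0.0, 'joints': [1.148, 0.616, -0.013, 1.425, 0.008, 1.103, -0.04], 'dq': [-0.0, 0.001, -0.001, -0.001, 0.0, -0.0, 0.0], 'joint_efforts': [0.0, -46.922, 0.26, -17.103, 0.01, 0.01, 0.0], 'position': [0.25, -0.599, 0.244], 'eef_rot': [-0.001, 0.832, -0.554, -0.001], 'wrist_force': [0.052, 0.637, -0.147], 'torque': [0.008, -0.039, 0.053], 'finger_gap': 1.0}
scene [-0.2270142   0.76161258  0.86241335] 610.2206718948562 {'cy', 'rotation', 'cx', 'pixels', 'fy', 'fx', 'origin'}
holder [([0.5017, -0.0062, -0.0006], 0.93)]
stop_face [([0.494, 0.0851, 0.0205], 0.97)]
shaft_mid [([0.4671, -0.0075, 0.0382], 0.62)]
flap_pad [([0.4951, 0.0665, 0.0248], 0.64), ([0.5045, 0.0033, -0.0003], 0.41)]
paddle_mid [([0.4385, -0.0565, 0.0405], 0.81)]
cork_block [([0.5042, 0.002, 0.0006], 0.6), ([0.5, -0.0057, -0.0013], 0.47)]
tape_roll [([0.4544, 0.1531, 0.0011], 0.66)]
polish_tin [([0.5048, -0.1745, 0.0014], 0.88)]
whetstone []
rocker []
top [0.32668043 0.07820266 1.15711342] 590.9079152934487 {'cy', 'rotation', 'cx', 'pixels', 'fy', 'fx', 'origin'}
holder [([0.5074, -0.0063, -0.0054], 0.79)]
stop_face [([0.4918, 0.0843, 0.0207], 0.97)]
shaft_mid [([0.4689, -0.0117, 0.0406], 0.88)]
flap_pad [([0.4904, 0.062, 0.0241], 0.7)]
paddle_mid [([0.4364, -0.055, 0.0387], 0.69)]
cork_block [([0.5033, 0.002, 0.0078], 0.75)]
tape_roll [([0.4585, 0.1525, -0.0008], 0.55)]
polish_tin [([0.5046, -0.1728, 0.0026], 0.64)]
whetstone [([0.474, 0.3629, -0.0032], 0.6)]
rocker [([0.467, -0.0075, 0.0407], 0.82)]
wrist [ 0.32627186 -0.56824563  0.37515494] 376.55229405708474 {'cy', 'rotation', 'cx', 'pixels', 'fy', 'fx', 'origin'}
holder []
stop_face []
shaft_mid []
flap_pad []
paddle_mid []
cork_block []
tape_roll []
polish_tin []
whetstone []
rocker []
```

View pics/scene0.png

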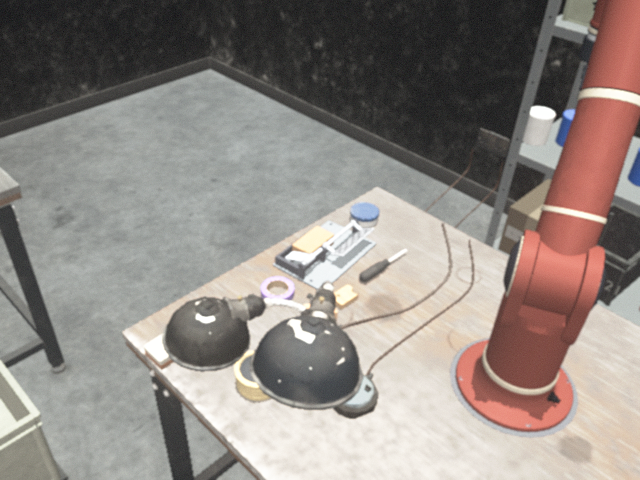

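View pics/top0.png

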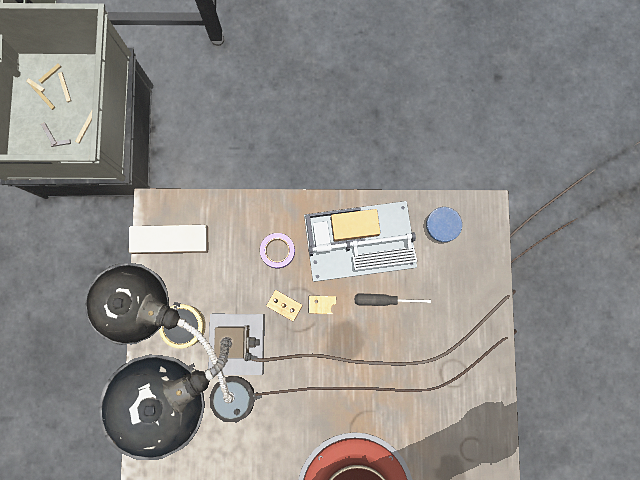

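```bash
cat >> h.py <<'E'
from scipy.optimize import least_squares
MOD={'holder':(0,0,0),'stop_face':(0,90,20),'shaft_mid':(-38,0,39),'paddle_mid':(-72,-40,38)}
def H(p,P):
    P=np.atleast_2d(P)*1.0/1000 if True else P
    c,s=np.cos(p[2]),np.sin(p[2])
    return np.c_[p[0]+c*P[:,0]-s*P[:,1],p[1]+s*P[:,0]+c*P[:,1],P[:,2]]
def fit(obs):
    f=lambda p:np.concatenate([(H(p,MOD[q])[0][:2]-np.array(l[:2])) for q,l in obs])*1000
    r=least_squares(f,[.5,0,0.1],loss='soft_l1',f_scale=3); return r.x,f(r.x)
E
python3 - <<'E'
from h import *
obs=[];blk=[]
for c in ['scene','top']:
  for i in range(2):
    r=shot(c,c+'1.png')
    for q in MOD:
        for e in viewer.landmark_of(q,c)[:1]: obs.append((q,e['location']))
    for e in viewer.landmark_of('cork_block',c)[:1]: blk.append(e['location'])
p,res=fit(obs); print(p,np.round(res.reshape(-1,2),1).tolist()); print(np.round(blk,4).tolist())
c,s=np.cos(p[2]),np.sin(p[2])
for b in blk: d=np.array(b[:2])-p[:2]; print(np.round([c*d[0]+s*d[1],-s*d[0]+c*d[1]],4))
r=viewer.read_camera('top'); im=cv2.resize(r['pixels'],None,fx=4,fy=4,interpolation=cv2.INTER_CUBIC)
def poly(P,col):
    q=np.array([proj(r,w) for w in H(p,P)])*4+1.5
    cv2.polylines(im,[q.astype(int).reshape(-1,1,2)],True,col,1)
poly([(-97,-105,6),(37,-105,6),(37,101,6),(-97,101,6)],(0,0,255))
for sx in (1,-1): poly([(sx*28,-10,26),(sx*33,-10,26),(sx*33,96,26),(sx*28,96,26)],(0,255,0))
poly([(-38,-104,43),(-38,100,43)],(255,0,0))
m=viewer.outline_of('cork_block','top')[0]['mask'];
cs,_=cv2.findContours(cv2.resize(m.astype(np.uint8),None,fx=4,fy=4,interpolation=0),0,2); cv2.drawContours(im,cs,-1,(255,0,255),1)
cv2.imwrite('pics/ov1.png',im[760:1160,1160:1900])
E
```

```text
[ 0.50445945 -0.00488303  0.13913123] [[2.6, 1.6], [-0.0, 0.3], [-0.7, -1.6], [0.5, 1.2], [2.7, 0.8], [-0.1, -1.0], [-0.1, -2.9], [-0.4, 0.6], [-1.3, -0.2], [-0.8, -0.7], [-2.5, 1.2], [0.0, 2.3], [-3.7, -0.3], [1.2, -2.0], [0.1, 1.1], [2.4, -1.4]]
[[0.5032, -0.0009, 0.0026], [0.5041, 0.0007, 0.0006], [0.5029, -0.0015, 0.0084], [0.5012, -0.001, 0.0095]]
[-0.0007  0.0041]
[0.0004 0.0056]
[-0.0011  0.0036]
[-0.0027  0.0043]Traceback (most recent call last):
  File "<stdin>", line 16, in <module>
  File "<stdin>", line 14, in poly
  File "h.py", line 6, in proj
    p=np.array(r['rotation']).T@(np.array(P)-np.array(r['origin']));
      ~~~~~~~~~~~~~~~~~~~~~~~~~^^~~~~~~~~~~~~~~~~~~~~~~~~~~~~~~~~~~
ValueError: matmul: Input operand 1 has a mismatch in its core dimension 0, with gufunc signature (n?,k),(k,m?)->(n?,m?) (size 3 is different from 4)
```

```bash
cat >> h.py <<'E'
from scipy.spatial.transform import Rotation as Ro
def proj(r,P):
    q=r['rotation']; R=Ro.from_quat([q[1],q[2],q[3],q[0]])
    p=R.inv().apply(np.array(P)-np.array(r['origin']))
    return r['cx']+r['fx']*p[0]/-p[2], r['cy']-r['fy']*p[1]/-p[2]
P0=[0.50446,-0.00488,0.13913]
def overlay(r,p,k,box,f,camname,mask=True,extra=[]):
    im=cv2.resize(r['pixels'],None,fx=k,fy=k,interpolation=cv2.INTER_CUBIC)
    def poly(P,col):
        q=np.array([proj(r,w) for w in H(p,P)])*k+k/2
        cv2.polylines(im,[q.astype(int).reshape(-1,1,2)],True,col,1)
    poly([(-97,-105,6),(37,-105,6),(37,101,6),(-97,101,6)],(0,0,255))
    for sx in (1,-1): poly([(sx*28,-10,26),(sx*33,-10,26),(sx*33,96,26),(sx*28,96,26)],(0,255,0))
    poly([(-38,-104,43),(-38,100,43)],(255,0,0))
    for e in extra: poly(e,(0,255,255))
    if mask:
        for d in viewer.outline_of('cork_block',camname)[:1]:
            cs,_=cv2.findContours(cv2.resize(d['mask'].astype(np.uint8),None,fx=k,fy=k,interpolation=0),0,2); cv2.drawContours(im,cs,-1,(255,0,255),1)
    a,b,c,d=box; cv2.imwrite('pics/'+f,im[b*k:d*k,a*k:c*k])
E
python3 - <<'E'
from h import *
r=viewer.read_camera('top')
overlay(r,P0,5,(295,190,435,290),'ov1.png','top',extra=[[(-25,-41,34),(25,-41,34),(25,49,34),(-25,49,34)]])
E
```

```text
(no output)
```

View pics/ov1.png

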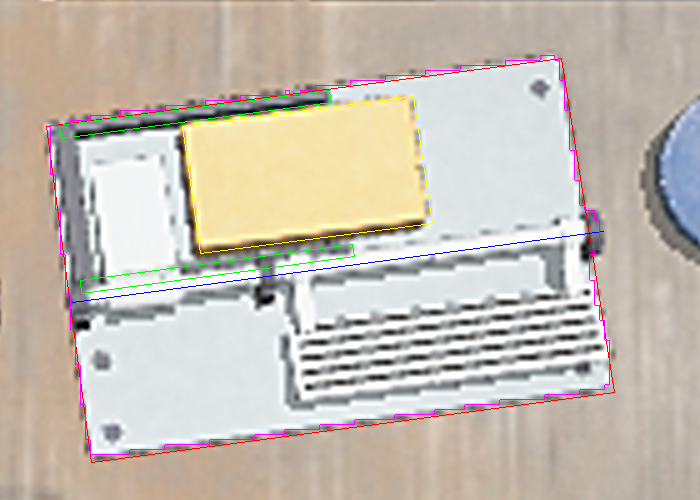

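```bash
cat >> h.py <<'E'
def rot(q): return Ro.from_quat([q[1],q[2],q[3],q[0]])
def tgtR(p): 
    c,s=np.cos(p[2]),np.sin(p[2]); return Ro.from_matrix(np.array([[c,s,0],[s,-c,0],[0,0,-1]]))
def plan(xyz_h,n,p=P0,claw=0):
    s=get_state(); R0=rot(s['eef_rot']); p0=np.array(s['position']); R1=tgtR(p); p1=H(p,xyz_h)[0]
    rv=(R0.inv()*R1).as_rotvec(); d=(p1-p0)/n*1000
    print('target',np.round(p1,4),'rotvec',np.round(rv,3))
    for i in range(n):
        Ri=R0*Ro.from_rotvec(rv*i/n); t=Ri.inv().apply(d)
        print([claw]+np.round(t,1).tolist()+np.round(rv/n,3).tolist())
def where(p=P0):
    s=get_state(); d=np.array(s['position'][:2])-p[:2]; c,sn=np.cos(p[2]),np.sin(p[2])
    R=rot(s['eef_rot'])
    print('t',round(s['time'],2),'holder xyz mm',np.round([1000*(c*d[0]+sn*d[1]),1000*(-sn*d[0]+c*d[1]),1000*s['position'][2]],1),'err rv',np.round((R.inv()*tgtR(p)).as_rotvec(),3),'F',np.round(s['wrist_force'],2),'gap',round(s['finger_gap'],3))
E
python3 -c "
from h import *
plan([-34,-64,140],10,claw=0.37)"
```

```text
target [ 0.4797 -0.073   0.14  ] rotvec [-0.     0.    -1.314]
[0.37, -39.8, -41.4, 10.5, -0.0, 0.0, -0.131]
[0.37, -34.0, -46.3, 10.5, -0.0, 0.0, -0.131]
[0.37, -27.6, -50.4, 10.5, -0.0, 0.0, -0.131]
[0.37, -20.8, -53.5, 10.5, -0.0, 0.0, -0.131]
[0.37, -13.6, -55.8, 10.5, -0.0, 0.0, -0.131]
[0.37, -6.2, -57.1, 10.5, -0.0, 0.0, -0.131]
[0.37, 1.4, -57.4, 10.5, -0.0, 0.0, -0.131]
[0.37, 8.9, -56.7, 10.5, -0.0, 0.0, -0.131]
[0.37, 16.2, -55.1, 10.5, -0.0, 0.0, -0.131]
[0.37, 23.3, -52.5, 10.5, -0.0, 0.0, -0.131]
```

servo_tool(increments=[[0.37,-39.8,-41.4,10.5,0,0,-0.131],[0.37,-34,-46.3,10.5,0,0,-0.131],[0.37,-27.6,-50.4,10.5,0,0,-0.131],[0.37,-20.8,-53.5,10.5,0,0,-0.131],[0.37,-13.6,-55.8,10.5,0,0,-0.131],[0.37,-6.2,-57.1,10.5,0,0,-0.131],[0.37,1.4,-57.4,10.5,0,0,-0.131],[0.37,8.9,-56.7,10.5,0,0,-0.131],[0.37,16.2,-55.1,10.5,0,0,-0.131],[0.37,23.3,-52.5,10.5,0,0,-0.131]])

```text
time: 4.25
position: [0.4817, -0.0721, 0.1404]
eef_rot: [0.0, 0.998, 0.069, 0.001]
wrist_force: [0.8, 0.0, 0.0]
finger_gap: 0.627
```

servo_tool(increments=[[0.37,0,0,0,0,0,0],[0.37,0,0,0,0,0,0]])

```text
time: 4.5
position: [0.4805, -0.074, 0.1403]
eef_rot: [0.0, 0.998, 0.067, -0.0]
wrist_force: [0.5, -0.4, -0.6]
finger_gap: 0.629
```

```bash
python3 -c "
from h import *
where(); plan([-34,-64,80],4,claw=0.37)
shot('wrist','w2.png'); r=shot('top','t2.png'); cv2.imwrite('pics/t2c.png',cv2.resize(r['pixels'][180:300,290:450],None,fx=5,fy=5))
shot('scene','s2.png')"
```

```text
t 4.5 holder xyz mm [-33.3 -65.2 140.3] err rv [ 0.001  0.001 -0.005] F [ 0.45 -0.43 -0.59] gap 0.629
target [ 0.4797 -0.073   0.08  ] rotvec [ 0.001  0.001 -0.005]
[0.37, -0.2, -0.3, 15.1, 0.0, 0.0, -0.001]
[0.37, -0.2, -0.3, 15.1, 0.0, 0.0, -0.001]
[0.37, -0.2, -0.3, 15.1, 0.0, 0.0, -0.001]
[0.37, -0.2, -0.3, 15.1, 0.0, 0.0, -0.001]
```

View pics/w2.png

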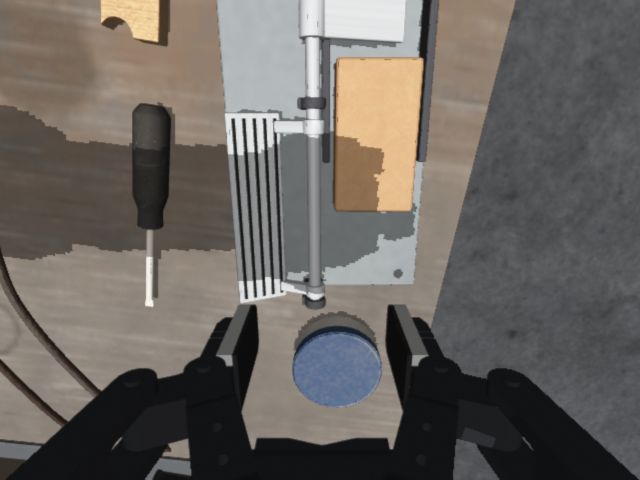

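View pics/s2.png

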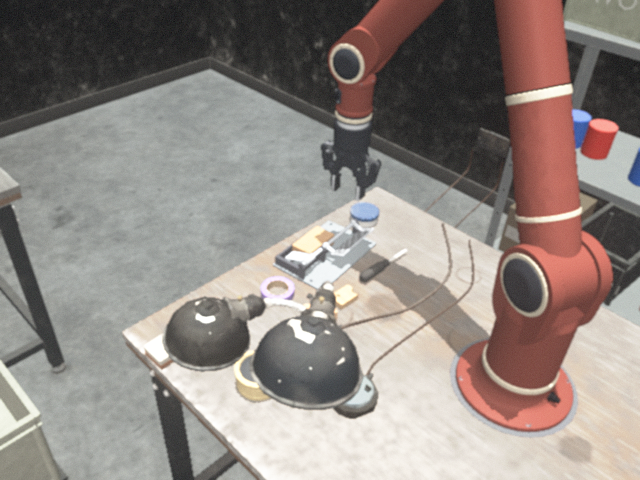

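servo_tool(increments=[[0.37,-0.2,-0.3,22,0,0,0],[0.37,-0.2,-0.3,22,0,0,0],[0.37,-0.2,-0.3,22,0,0,0],[0.37,0,0,2,0,0,-0.004],[0.37,0,0,0,0,0,0]])

```text
time: 5.28
position: [0.4801, -0.0734, 0.0729]
eef_rot: [0.0, 0.998, 0.069, 0.0]
wrist_force: [0.7, 0.3, -0.3]
finger_gap: 0.632
```

```bash
python3 -c "
from h import *
where(); r=shot('wrist','w3.png'); s=get_state()
R=rot(s['eef_rot']);p=np.array(s['position'])
for tr in (0.004,.009,.014):
  print(tr,[np.round(proj(r,p+R.apply([x,y,tr])),0).tolist() for x in (-.0412,-.0268,.0268,.0412) for y in (-.011,.011)])"
```

```text
t 5.28 holder xyz mm [-33.6 -64.5  72.9] err rv [ 0.    -0.001 -0.001] F [ 0.73  0.29 -0.3 ] gap 0.632
0.004 [[218.0, 306.0], [223.0, 353.0], [255.0, 306.0], [258.0, 353.0], [390.0, 306.0], [387.0, 353.0], [426.0, 306.0], [422.0, 353.0]]
0.009 [[222.0, 300.0], [226.0, 346.0], [257.0, 300.0], [260.0, 346.0], [388.0, 300.0], [385.0, 346.0], [423.0, 300.0], [419.0, 346.0]]
0.014 [[225.0, 295.0], [229.0, 340.0], [259.0, 295.0], [261.0, 340.0], [386.0, 295.0], [383.0, 340.0], [420.0, 295.0], [416.0, 340.0]]
```

View pics/w3.png

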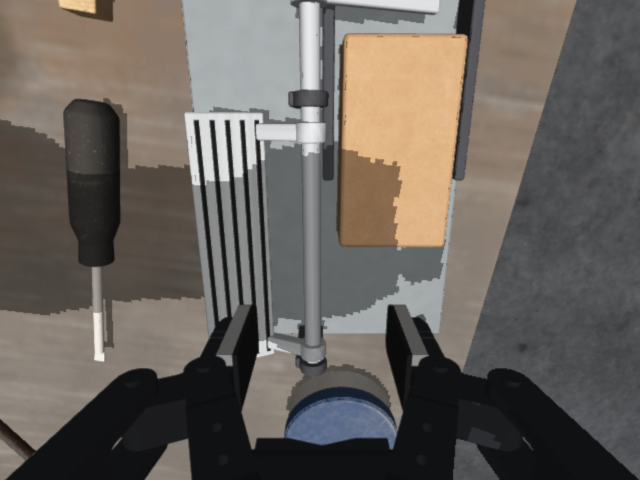

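servo_tool(increments=[[0.37,0.4,0,15,0,0,0],[0.37,0,0,15,0,0,0],[0.37,0,0,6,0,0,0],[0.37,0,0,4,0,0,0],[0.37,0,0,3,0,0,0],[0.37,0,0,0,0,0,0]])

```text
time: 6.08
position: [0.4869, -0.0719, 0.0316]
eef_rot: [0.0, 0.998, 0.07, 0.007]
wrist_force: [4.8, -0.6, 16.0]
finger_gap: 0.632
```

```bash
python3 -c "
from h import *
where(); r=shot('wrist','w4.png'); 
print([viewer.landmark_of(q,c) for c in ('wrist','top','scene') for q in ('paddle_mid','flap_pad','cork_block')])"
```

```text
t 6.08 holder xyz mm [-26.7 -63.9  31.6] err rv [ 0.001 -0.014  0.001] F [ 4.77 -0.6  15.97] gap 0.632
[[{'location': [0.4465, -0.0491, 0.021], 'conf': 0.95}], [], [{'location': [0.5041, -0.0013, 0.0093], 'conf': 0.87}], [{'location': [0.4401, -0.0531, 0.04], 'conf': 0.81}], [{'location': [0.4894, 0.063, 0.026], 'conf': 0.75}], [{'location': [0.5027, -0.0008, 0.0087], 'conf': 0.68}], [{'location': [0.4936, 0.0661, 0.021], 'conf': 0.69}], [], [{'location': [0.506, -0.0001, 0.0032], 'conf': 0.89}]]
```

View pics/w4.png

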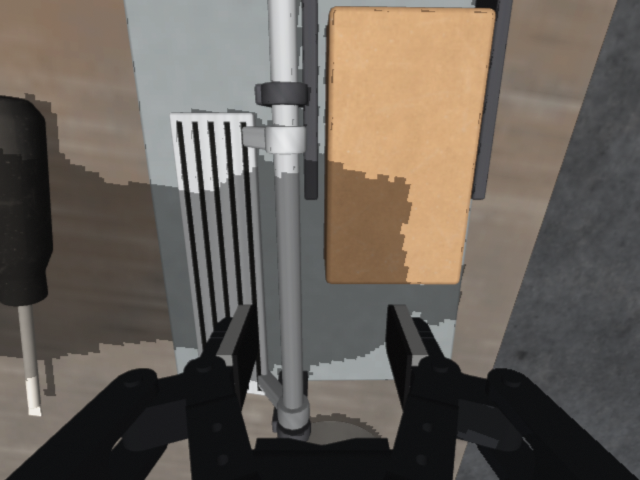

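```bash
python3 -c "
from h import *
r=viewer.read_camera('scene'); print(viewer.landmark_of('paddle_mid','scene'),viewer.landmark_of('flap_pad','scene'))
cv2.imwrite('pics/s5.png',cv2.resize(r['pixels'][190:300,260:400],None,fx=5,fy=5,interpolation=2))
r=viewer.read_camera('top'); print(viewer.landmark_of('flap_pad','top'))
where()"
```

```text
[{'location': [0.4468, -0.0557, 0.0207], 'conf': 0.58}] [{'location': [0.4994, 0.0644, 0.0439], 'conf': 0.88}]
[{'location': [0.4975, 0.0606, 0.0486], 'conf': 0.92}]
t 6.83 holder xyz mm [-26.9 -63.9  31.8] err rv [ 0.001 -0.014  0.001] F [ 5.76  0.4  15.73] gap 0.63
```

View pics/s5.png

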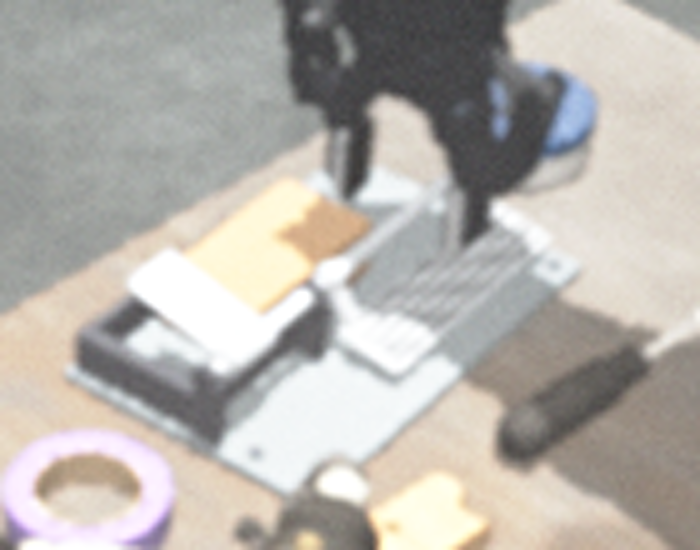

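servo_tool(increments=[[0.37,-2,0,-2,0,0,0],[0.37,-2,0,-1.5,0,0,0],[0.37,0,0,0,0,0,0]])

```text
time: 7.2
position: [0.484, -0.0723, 0.0352]
eef_rot: [0.0, 0.998, 0.07, 0.008]
wrist_force: [7.7, 1.3, 11.3]
finger_gap: 0.626
```

```bash
python3 -c "
from h import *
where(); r=viewer.read_camera('top'); print(viewer.landmark_of('flap_pad','top'));r=viewer.read_camera('scene'); print(viewer.landmark_of('flap_pad','scene'),viewer.landmark_of('paddle_mid','scene'))
r=shot('wrist','w6.png');print(viewer.landmark_of('paddle_mid','wrist'),viewer.landmark_of('cork_block','wrist'))"
```

```text
t 7.2 holder xyz mm [-29.7 -63.9  35.2] err rv [ 0.001 -0.017  0.001] F [ 7.72  1.28 11.33] gap 0.626
[{'location': [0.4937, 0.0637, 0.0362], 'conf': 0.55}]
[{'location': [0.499, 0.0657, 0.0379], 'conf': 0.76}, {'location': [0.5076, -0.1727, 0.0005], 'conf': 0.43}] [{'location': [0.4695, -0.012, 0.046], 'conf': 0.6}, {'location': [0.4413, -0.0574, 0.028], 'conf': 0.59}]
[{'location': [0.4419, -0.0509, 0.0255], 'conf': 0.9}] [{'location': [0.5054, -0.0004, 0.0083], 'conf': 0.85}]
```

View pics/w6.png

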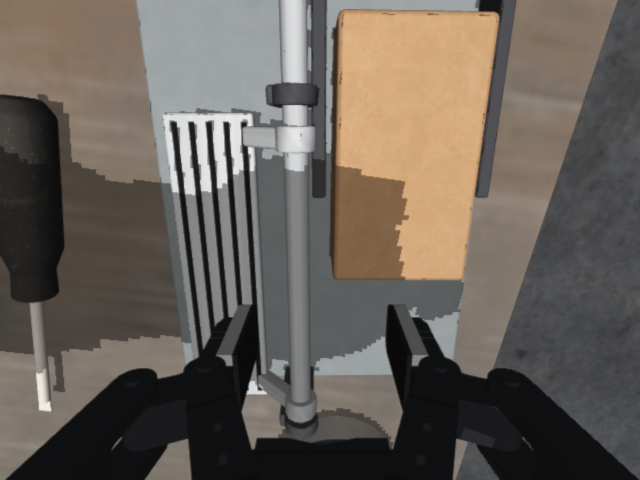

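servo_tool(increments=[[0.37,0,0,-8,0,0,0],[0.37,0,0,-12,0,0,0],[0.3,-3,0,-5,0,0,0],[0.3,0,0,0,0,0,0],[0.3,0,0,0,0,0,0]])

```text
time: 8.22
position: [0.4723, -0.0736, 0.0573]
eef_rot: [-0.0, 0.998, 0.069, -0.001]
wrist_force: [-0.1, 0.2, 0.2]
finger_gap: 0.702
```

```bash
python3 -c "
from h import *
where(); r=shot('wrist','w7.png')"
```

```text
t 8.22 holder xyz mm [-41.4 -63.6  57.3] err rv [-0.     0.002 -0.   ] F [-0.08  0.22  0.24] gap 0.702
```

View pics/w7.png

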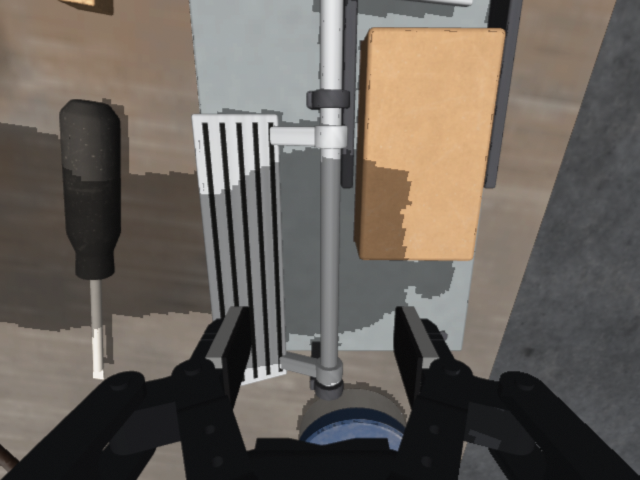

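servo_tool(increments=[[0.3,0,0,8,0,0,0],[0.3,0,0,7,0,0,0],[0.3,0,0,6,0,0,0],[0.3,0,0,4,0,0,0],[0.3,0,0,1,0,0,0],[0.3,0,0,0,0,0,0]])

```text
time: 9.02
position: [0.4764, -0.0731, 0.0326]
eef_rot: [-0.0, 0.998, 0.07, 0.003]
wrist_force: [3.8, 0.4, 7.4]
finger_gap: 0.699
```

```bash
python3 -c "
from h import *
where(); r=viewer.read_camera('top'); print(viewer.landmark_of('flap_pad','top'));r=viewer.read_camera('scene'); print(viewer.landmark_of('flap_pad','scene'),viewer.landmark_of('paddle_mid','scene'))
r=shot('wrist','w8.png');print(viewer.landmark_of('paddle_mid','wrist'),viewer.landmark_of('cork_block','wrist'))"
```

```text
t 9.03 holder xyz mm [-37.3 -63.7  32.6] err rv [ 0.    -0.006  0.   ] F [3.83 0.42 7.4 ] gap 0.699
[{'location': [0.494, 0.0653, 0.04], 'conf': 0.87}]
[{'location': [0.4974, 0.0673, 0.0414], 'conf': 0.67}] [{'location': [0.443, -0.0546, 0.024], 'conf': 0.76}]
[{'location': [0.4415, -0.0538, 0.0234], 'conf': 0.98}] [{'location': [0.5023, 0.0018, 0.0058], 'conf': 0.83}]
```

View pics/w8.png

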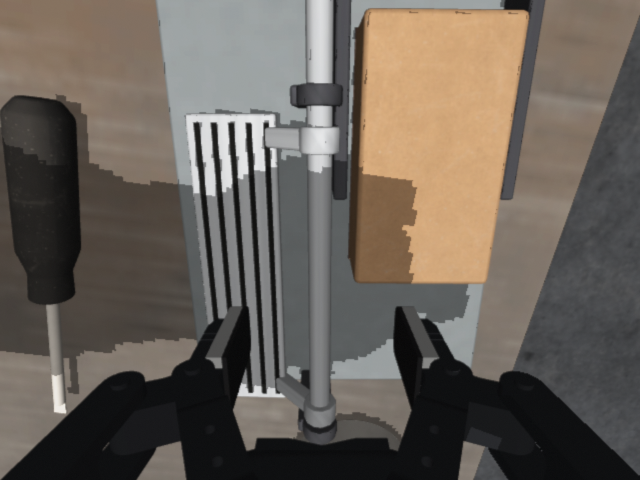

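servo_tool(increments=[[0.3,1,0,2,0,0,0],[0.3,1,0,1.5,0,0,0],[0.3,0,0,0,0,0,0],[0.3,0,-4,0,0,0,0],[0.3,0,-4,0,0,0,0],[0.3,0,-4,0,0,0,0],[0.3,0,-4,0,0,0,0],[0.3,0,-4,0,0,0,0],[0.3,0,0,0,0,0,0]])

```text
time: 10.55
position: [0.4716, -0.0558, 0.0284]
eef_rot: [0.002, 0.998, 0.069, -0.001]
wrist_force: [0.4, -3.7, 5.7]
finger_gap: 0.7
```

```bash
python3 -c "
from h import *
where(); r=viewer.read_camera('top'); print(viewer.landmark_of('flap_pad','top'),viewer.landmark_of('cork_block','top'))
r=shot('wrist','w9.png');print(viewer.landmark_of('paddle_mid','wrist'),viewer.landmark_of('cork_block','wrist'))"
```

```text
t 10.55 holder xyz mm [-39.6 -45.9  28.4] err rv [ 0.003  0.003 -0.002] F [ 0.45 -3.65  5.69] gap 0.7
[{'location': [0.4953, 0.0629, 0.0463], 'conf': 0.74}] [{'location': [0.498, 0.0067, 0.0104], 'conf': 0.69}, {'location': [0.4668, -0.0122, 0.0365], 'conf': 0.59}, {'location': [0.4606, 0.149, 0.0003], 'conf': 0.32}]
[{'location': [0.4461, -0.0506, 0.0198], 'conf': 0.55}] [{'location': [0.5034, 0.0072, 0.0043], 'conf': 0.78}]
```

View pics/w9.png

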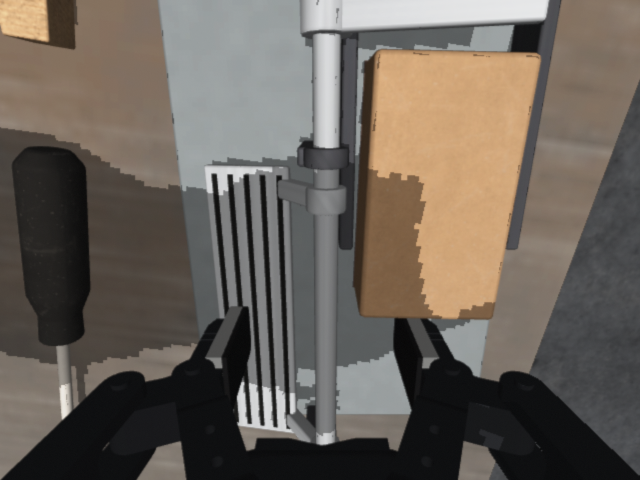

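servo_tool(increments=[[0.3,1,-4,0,0,0,0],[0.3,1,-4,0,0,0,0],[0.3,1,-4,0,0,0,0],[0.3,0,-4,0,0,0,0],[0.3,0,-4,0,0,0,0],[0.3,0,-4,0,0,0,0],[0.3,0,-4,0,0,0,0],[0.3,0,0,0,0,0,0]])

```text
time: 11.85
position: [0.47, -0.0276, 0.0282]
eef_rot: [0.002, 0.998, 0.069, -0.002]
wrist_force: [-1.3, -3.2, 4.5]
finger_gap: 0.696
```

```bash
python3 -c "
from h import *
where(); r=viewer.read_camera('top'); print(viewer.landmark_of('flap_pad','top'),viewer.landmark_of('cork_block','top'))
r=shot('wrist','w10.png');print(viewer.landmark_of('paddle_mid','wrist'),viewer.landmark_of('cork_block','wrist'))"
```

```text
t 11.85 holder xyz mm [-37.2 -17.8  28.2] err rv [ 0.003  0.004 -0.001] F [-1.31 -3.2   4.48] gap 0.696
[{'location': [0.4927, 0.0641, 0.0447], 'conf': 0.93}] [{'location': [0.4978, 0.0352, 0.0087], 'conf': 0.85}]
[{'location': [0.443, -0.0479, 0.0211], 'conf': 0.78}] [{'location': [0.5001, 0.0348, 0.0052], 'conf': 0.62}, {'location': [0.4676, -0.0104, 0.0433], 'conf': 0.35}, {'location': [0.463, -0.01, 0.0388], 'conf': 0.22}]
```

View pics/w10.png

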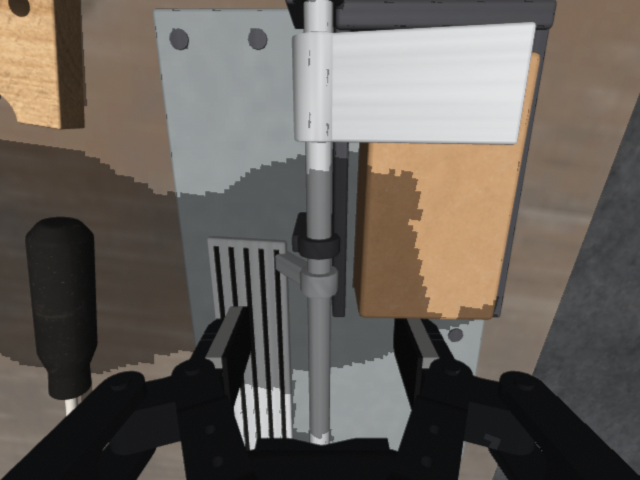

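servo_tool(increments=[[0.3,0,-3,0,0,0,0],[0.3,0,-2,0,0,0,0],[0.3,0,-2,0,0,0,0],[0.3,0,-1,0,0,0,0],[0.3,0,-1,0,0,0,0],[0.3,0,0,0,0,0,0]])

```text
time: 12.9
position: [0.4701, -0.0209, 0.0282]
eef_rot: [0.003, 0.998, 0.066, -0.001]
wrist_force: [-0.8, -10.5, 4.1]
finger_gap: 0.703
```

```bash
python3 -c "
from h import *
where(); r=viewer.read_camera('top'); print(viewer.landmark_of('flap_pad','top'),viewer.landmark_of('cork_block','top'))
overlay(r,P0,5,(295,190,435,290),'ov11.png','top',mask=False,extra=[[(-25,0,34),(25,0,34),(25,90,34),(-25,90,34)]])
r=shot('wrist','w11.png');print(viewer.landmark_of('paddle_mid','wrist'),viewer.landmark_of('cork_block','wrist'))"
```

```text
t 12.9 holder xyz mm [-36.3 -11.1  28.2] err rv [ 0.005  0.003 -0.006] F [ -0.82 -10.46   4.11] gap 0.703
[{'location': [0.4918, 0.0649, 0.0475], 'conf': 0.8}] [{'location': [0.499, 0.0424, 0.0085], 'conf': 0.74}, {'location': [0.4753, 0.3615, -0.0016], 'conf': 0.34}]
[{'location': [0.4457, -0.0512, 0.0183], 'conf': 0.56}] [{'location': [0.5019, 0.0386, 0.0087], 'conf': 0.69}]
```

View pics/w11.png

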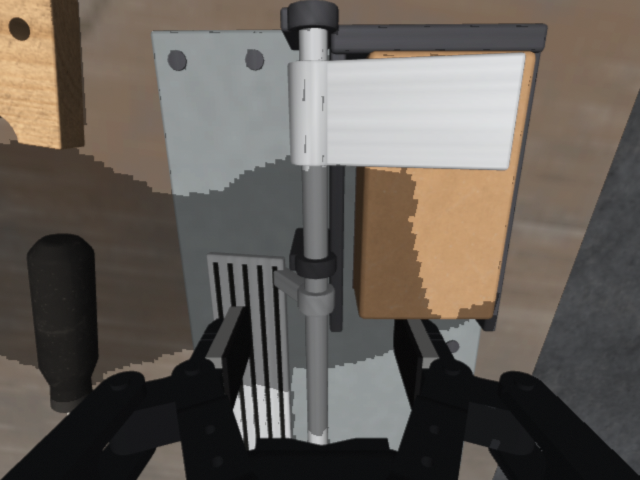

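View pics/ov11.png

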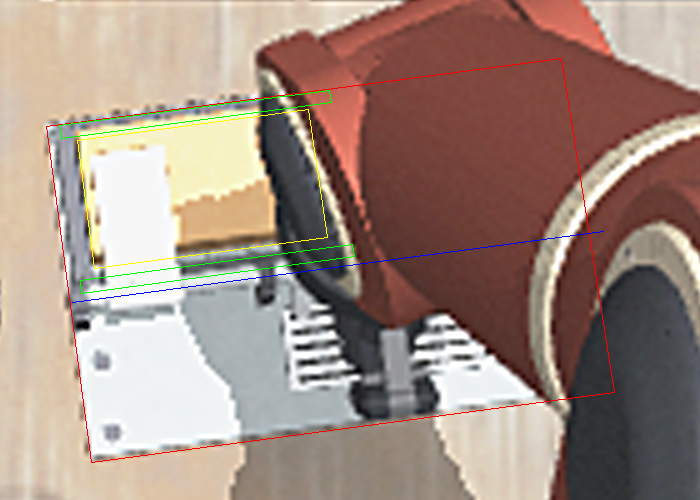

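servo_tool(increments=[[0.3,0,2,0,0,0,0],[0.3,0,4,0,0,0,0],[0.3,0,6,0,0,0,0],[0.3,0,4,0,0,0,0],[0.3,0,0,0,0,0,0]])

```text
time: 13.82
position: [0.4728, -0.0312, 0.0284]
eef_rot: [-0.001, 0.998, 0.07, 0.0]
wrist_force: [-1.8, 3.4, 6.2]
finger_gap: 0.703
```

```bash
python3 -c "
from h import *
where(); 
r=shot('wrist','w12.png');print(viewer.landmark_of('paddle_mid','wrist'),viewer.landmark_of('cork_block','wrist'))"
```

```text
t 13.82 holder xyz mm [-35.  -21.7  28.4] err rv [-0.002 -0.001  0.001] F [-1.84  3.38  6.22] gap 0.703
[{'location': [0.4431, -0.0524, 0.0215], 'conf': 0.92}] [{'location': [0.4991, 0.0386, 0.0071], 'conf': 0.69}]
```

View pics/w12.png

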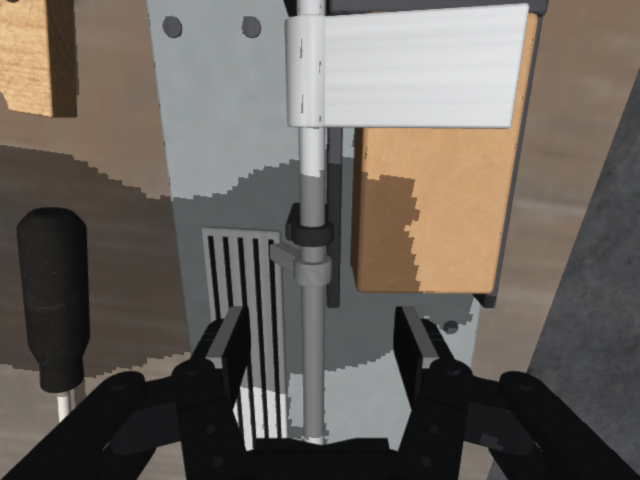

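servo_tool(increments=[[0.3,0,0,-3,0,0,0],[0.3,0,0,-4,0,0,0],[0.3,0,0,-6,0,0,0],[0.3,0,0,-10,0,0,0],[0.3,0,0,-20,0,0,0],[0.3,0,0,-30,0,0,0],[0.3,0,5,-40,0,0,0],[0.3,0,40,-20,0,0,0],[0.3,0,55,-10,0,0,0],[0.3,0,55,0,0,0,0]])

```text
time: 15.22
position: [0.4956, -0.1879, 0.1735]
eef_rot: [0.001, 0.998, 0.07, 0.002]
wrist_force: [1.3, 0.2, -0.3]
finger_gap: 0.7
```

servo_tool(increments=[[0.3,0,55,0,0,0,0],[0.3,0,30,0,0,0,0],[0.3,0,0,0,0,0,0],[0.3,0,0,0,0,0,0]])

```text
time: 15.72
position: [0.5061, -0.2687, 0.1717]
eef_rot: [-0.0, 0.998, 0.07, 0.0]
wrist_force: [-0.5, -0.0, -0.1]
finger_gap: 0.696
```

```bash
python3 -c "
from h import *
where(); r=viewer.read_camera('top'); print(viewer.landmark_of('flap_pad','top'),viewer.landmark_of('cork_block','top'),viewer.landmark_of('paddle_mid','top'))
for q in ('tape_roll','polish_tin','whetstone'): print(q,viewer.landmark_of(q,'top')[:1])
overlay(r,P0,5,(295,190,435,290),'ov13.png','top',mask=False,extra=[[(-25,0,34),(25,0,34),(25,90,34),(-25,90,34)]])
r=viewer.read_camera('scene'); print(viewer.landmark_of('flap_pad','scene'),viewer.landmark_of('cork_block','scene'))
cv2.imwrite('pics/s13.png',cv2.resize(r['pixels'][190:300,260:400],None,fx=5,fy=5,interpolation=2))
"
```

```text
t 15.72 holder xyz mm [ -35.  -261.5  171.7] err rv [-0.001 -0.001  0.001] F [-0.54 -0.04 -0.11] gap 0.696
[{'location': [0.4952, 0.0653, 0.0349], 'conf': 0.6}, {'location': [0.4987, 0.0426, 0.01], 'conf': 0.36}] [{'location': [0.5001, 0.0416, 0.0089], 'conf': 0.92}] [{'location': [0.4409, -0.0548, 0.0301], 'conf': 0.93}, {'location': [0.4906, 0.089, 0.021], 'conf': 0.52}, {'location': [0.4704, -0.0117, 0.0376], 'conf': 0.49}]
tape_roll [{'location': [0.4586, 0.1512, -0.0003], 'conf': 0.93}]
polish_tin [{'location': [0.5034, -0.1746, 0.0021], 'conf': 0.62}]
whetstone [{'location': [0.4777, 0.3629, 0.0007], 'conf': 0.61}]
[{'location': [0.4996, 0.0686, 0.0339], 'conf': 0.83}] [{'location': [0.5032, 0.0425, 0.0009], 'conf': 0.71}]
```

View pics/ov13.png

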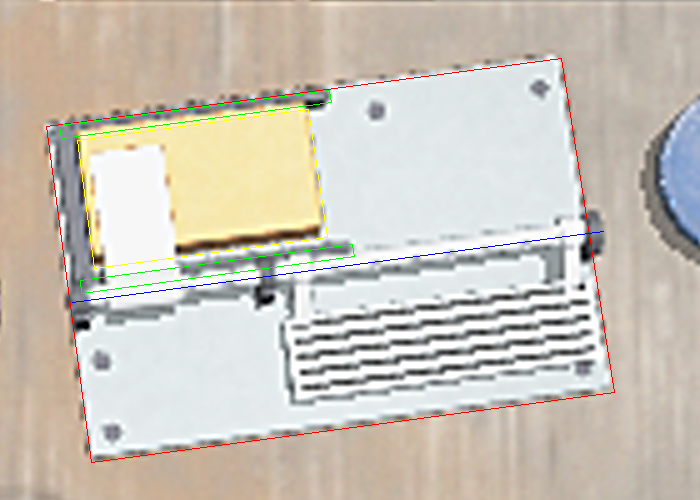

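View pics/s13.png

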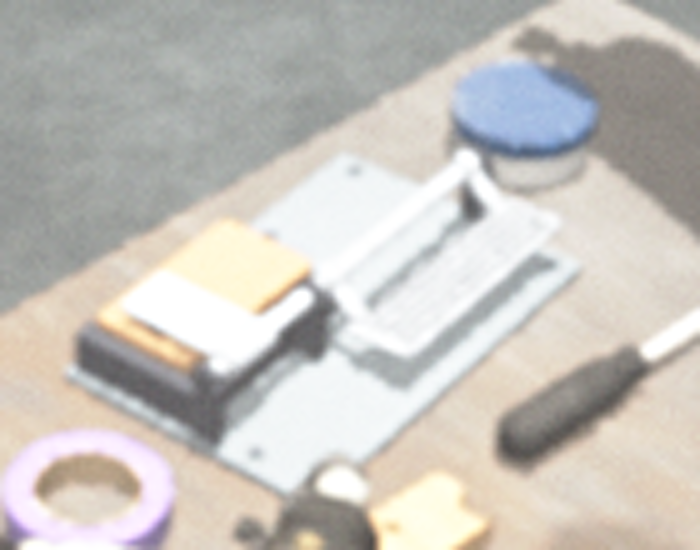

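```bash
python3 -c "
from h import *
print(ticket.job_done())"
```

```text
the job is handed in; nothing more can be done
None
```

The block is loaded and clamped, and I handed the job in at about 16 s on the robot clock; `job_done` reports no verdict.

**What I did:**
- The first press landed too near the shaft and took 16 N. I let the paddle up, opened the jaws a little and pressed again farther out, to a flap angle of about 0.6 (estimated from camera landmarks).
- With the paddle held down, the other finger pushed the block along the channel. The push force rose from about 3 N to 10.5 N as the block met the stop.
- I backed the finger off the block before lifting, then let the paddle up and moved clear.

**Last checks:**
- **Block:** in the top view it matches the projected home outline to about 1–2 mm and sits straight between the rails. The networks put its centre at holder y of about 47 mm.
- **Flap:** the flap pad is at about 34 mm height, which matches the block's top, so the flap is resting on it. I could not measure the clamping force.
- **Bystanders:** tape roll, tin and whetstone are within about 4 mm of where they started, which is detector noise.
- **Arm:** it touches nothing, with wrist force near zero.

**Disagreement:** while pushing, the wrist-camera estimates of the block's final y scattered by about 4 mm from the top-camera ones. I went by the contact force and the top-view overlay instead.

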